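Pass a carriage rail through the straightness gauge

TASK

Check the steel carriage rail for straightness: lay it base down in the open infeed trough of the gauge and let go of it, then feed it through the tunnel with the wooden push stick - not by hand - until it has come completely out of the far side and lies in the outfeed trough. Then draw the stick back out and lay it flat on the counter top, clear of the gauge. Leave the brass wheel, the green panel and the platen knob where they are.

Things in the scene. Friction and masses are not known exactly. Their poses are not given: they have to be found in the camera images.
- gauge: Dark steel straightness gauge fixed to the counter, 360 long x 70 wide x 53 high. Origin: on the counter under the tunnel's centre, midway along. x = feed direction (in the world roughly +y, within 0.25 rad), y across, z up. A deck 8 thick runs the full length; along x: infeed trough -165 to -55, lead-in -57 to -35, tunnel -35 to 35, outfeed trough 35 to 175.
- infeed (a point): Middle of the infeed trough, on the deck (gauge x = -105, 8 above the counter; axes as the gauge). The trough is open above and at its outer end; its two curbs stand 8 high above the deck, 38 apart inside, 8 thick.
- tunnel_in (a point): Tunnel mouth, on the deck, on the centre line (gauge x = -35). The tunnel is 70 long, inside 32 wide and 38 high above the deck. Before it, lead-in cheeks 14 high narrow the way from 39 to 32 over 22.
- tunnel_out (a point): Tunnel exit, on the deck, on the centre line (gauge x = 35). Beyond it the outfeed trough, curbs 8 high and 38 apart, runs 140 to an end stop 16 high above the deck (face at gauge x = 175).
- rail_bar: Loose bright steel carriage rail, 0.25 to 0.5 kg, inverted-T section, 90 long along its x axis: base 28 wide (y) x 10 high, with a central rib 12 wide above it along the whole length, top of rib 32 above the underside. Origin: centre of the underside; z up. Ends alike. Grasp it across the rib from above. It starts base down on the counter.
- push_stick: Loose wooden push stick, 110 g, 200 long along its x axis, flat underside. Nose bar 16 wide x 16 high from x = -30 to the tip at x = 100; handle block 24 wide (y), 55 high, 70 long from x = -100 to -30. Origin: centre of the length, on the underside; z up. It starts lying flat on the counter, nose pointing roughly to world +y (within about 0.4 rad).
- stick_tip (a point): Centre of the flat end face of the push stick's nose, 8 above its underside, on its axis (x = 100 in the stick's frame).
- stick_grip (a point): Where to grasp the push stick's handle from above, across its 24 width: middle of the handle, 43 above the underside, 12 below the handle's top, 165 behind the tip.
- escapement_wheel: Bystander: loose brass toothed wheel lying flat, about 75 across, 6 thick with a hub 14 high. Origin: centre of the underside.
- side_panel: Bystander: loose green enamelled side panel lying flat, 150 x 100, 6 thick, 14 high at its rim. Origin: centre of the underside.
- platen_knob: Bystander: loose dark bakelite platen knob standing on its flange, 54 across, 30 high. Origin: centre of the underside.
Mind the look-alikes: they are no part of the job. Of the things shaped like the push_stick, the wooden one is meant. There is more than one size of the rail_bar; the job needs the larger.

How it is judged:
By the outcome, as a careful person would: the job done as asked, in the order asked, and still so for the second after the job is handed in, with the robot touching nothing.
It also fails if it takes over 72 s, if anything falls off the work surface, if the arm or the gripper's body presses on something with over 40 N, if the wrist force passes 120 N, or if a joint passes its speed limit or range.

ROBOT

A 7-joint arm with a two-finger parallel gripper is mounted at the origin on the work surface. World frame = base frame: x ahead of the robot, y to its left, z up, the work surface at z = 0. Lengths are in m, angles in rad, forces in N, time in s.
With the tool pointing down it reaches from about 0.375 to 0.925 m from the base axis. Payload 3.1 kg.
Tool frame: the origin (TCP) lies at the very end of the fingers, on their centre line; the grasp point (between the pads) lies 19 mm behind it; z points along the fingers, y is the line along which they close (so a half turn about z gives the same grasp; the last joint's range is limited). The gripper opens to 85 mm and grips with 20 to 120 N. Pads are 22 mm wide; open, the fingers measure 114 mm over their backs; the gripper's body (76 mm by 85 mm) begins 54 mm behind the grasp point. The pads swing forward as they close: fully open they stand 13 mm farther back than shut.
Start: joints at [-1.225, 0.383, 0.044, 1.598, -0.018, 1.161, -0.05], TCP at [0.279, 0.587, 0.231] pointing down, gripper open.
Joint ranges: [-2.61, 2.61], [-0.41, 2.15], [-1.48, 1.57], [0, 2.5], [-1.57, 4.71], [0.05, 1.97], [-2.85, 2.85]. Speed limits (rad/s): [2.79, 2.79, 3.14, 3.14, 3.14, 3.14, 3.14].

INTERFACE

Orientations are given as a rotation vector (axis times angle).
In Python, from station import r gives the robot as it stands.
- The arm moves only by the shell command python3 -m crank 'ROWS' [FORCE]. ROWS is JSON, a list of rows, each a list of 7 numbers: the opening, from 0 (shut) to 1 (fully open), then the shift along the tool's x, y, z in mm, then the turn, a rotation vector about the tool's x, y, z in degrees. A call has 1 to 10 rows; each row shifts and turns the commanded pose from where the row before left it, along the tool's axes as they then stand; what a row does not reach is not made up. A row lasts 1/8 s, in which the tool goes at most 62.5 mm and 10.7 degrees, less where a joint would pass 70% of its speed; a pose out of reach is approached as far as the arm can. A call with a gripper value outside its range is refused whole. The fingers move at their own pace and stop on an object; FORCE is the grip in N (left out, the last holds). Time passes only in rows, so rows that do not move let the fingers close. It gives the time, the measured TCP pose, the force, the opening and the grip force at its end, in the units of the state.
- r.state(): the state, without advancing time (a new reading comes with each control period).
- r.camera(name): name is "scene" or "top" or "wrist"; returns (picture, depth): 400x640x3 uint8, red, green, blue; 400x640 float32, m along the optical axis (not along the pixel's ray), 0 where there is no reading.
- r.camera_info(name): a dict with "fx", "fy", "cx", "cy" (pixels), "R" (3x3) and "t" (3): a world point X has camera coordinates R X + t; the wrist camera has in their place "hand_eye" (4x4, takes a point from camera to tool coordinates, whose origin is the TCP and whose axes are the flange's). Camera axes: x right, y down, z forward; pixel columns grow to the right and rows downward; lengths in m; the calibration is good to about 2 mm. A picture is of the moment at which its call begins: read the wrist's pose just before it. camera_info takes no time and is no camera call.
- r.hand_in(): hands the job in; it is judged then, once.
Trained networks look in the newest picture that a camera, given by its name, has taken for a name from the list of things; names that differ only in an ending like _2 or _b are one class to them, and where a whole thing is asked for, a point or a joint stands for the part that bears it (a point fixed in the world has none). Each returns a list of dicts, best first, with "confidence" (0 to 1); they miss things now and then, are a little off and sometimes report something else, mostly with a low value. They report only what shows in the picture. A call takes as long as a camera call. They do not tell look-alikes from the thing itself.
- r.search_frame(camera, name): "location" ([row, column] in pixels, amid what is visible of it).
- r.trace(camera, name): "pixels" (400x640 bool, what is visible of it) and "location" ([row, column] in pixels, amid what is visible of it).
The state is a dict: "time_s": time; "joints": joint angles; "joint_velocities": joint speeds; "joint_efforts": joint torques, N m; "tool_pos": TCP position; "orientation": TCP orientation; "force": force on the tool from outside, world axes, zero at the start; "ft_torque": the same for the moment, N m; "gripper_width": finger opening in m; "grip_force": force on a finger pad.
Only numpy, scipy, OpenCV 4.12 (cv2) and the standard library are available. Lean on these libraries where they do the work, as an engineer would, in place of code of your own. Each camera call takes 0.05 s, during which the arm holds its last target. There are 200 camera calls.

## Working session

There is one attempt and no reset: what is moved stays moved. The work goes in short steps, Python scripts to look and compute and a shell command to move; the robot and the scene stay as the last step left them, time stands still between calls to the robot, and variables do not carry over. Pictures are saved under pics/ and viewed, at most 10 in all, crops included, and the job is handed in when it is done.

```bash
mkdir -p pics; ls; cat > h.py <<'E'
import numpy as np, cv2
from station import r
from scipy.spatial.transform import Rotation as Ro
def world(cam,depth,pix,pose=None):
    i=r.camera_info(cam); pix=np.atleast_2d(pix); z=depth[pix[:,0],pix[:,1]]
    c=np.c_[(pix[:,1]-i['cx'])/i['fx']*z,(pix[:,0]-i['cy'])/i['fy']*z,z]
    if cam!='wrist': return (c-np.array(i['t']))@np.array(i['R']),z
    H=np.array(i['hand_eye']); s=pose
    t=c@H[:3,:3].T+H[:3,3]
    return t@Ro.from_rotvec(s['orientation']).as_matrix().T+np.array(s['tool_pos']),z
E
python3 - <<'E'
from h import *
print(r.state())
for n in('top','scene'):
    p,d=r.camera(n); cv2.imwrite(f'pics/{n}0.png',p[:,:,::-1]); np.save(f'/tmp/{n}d.npy',d)
    for k in ['gauge','rail_bar','push_stick','escapement_wheel','side_panel','platen_knob']:
        for o in r.trace(n,k)[:4]:
            m=o['pixels']; ys=np.argwhere(m); w,z=world(n,d,ys); w=w[z>0]
            if len(w)<5: continue
            rect=cv2.minAreaRect((w[:,:2]*1000).astype(np.float32))
            print(n,k,round(o['confidence'],2),np.round(o['location']),'n',len(w),'med',np.round(np.median(w,0),3),'z95',round(np.percentile(w[:,2],95),3),'rect',np.round(rect[0]),np.round(rect[1]),round(rect[2],1))
E
```

```text
pics
{'time_s': 0.0, 'joints': array([-1.22477462,  0.38386171,  0.04382029,  1.59961831, -0.0178858 ,
        1.16119736, -0.04989502]), 'joint_velocities': array([-0.00173906,  0.00095827, -0.00030151, -0.00156384,  0.00091706,
       -0.0023345 ,  0.00179873]), 'joint_efforts': array([-2.81538394e-05, -4.33467257e+01,  1.02431003e+00, -2.49515229e+01,
        1.05660953e-02,  1.14759238e-02, -2.17536453e-06]), 'tool_pos': array([0.27869413, 0.58615207, 0.22984916]), 'orientation': array([-0.69119112, -3.06415853,  0.00417158]), 'force': array([ 0.44574159,  0.11724419, -0.35555465]), 'ft_torque': array([ 0.00734054, -0.01848949,  0.03877358]), 'grip_force': 0.0, 'gripper_width': 0.08518814732966454}
top gauge 0.67 [221. 281.] n 3459 med [0.471 0.098 0.01 ] z95 0.055 rect [473. 102.] [370.  77.] 79.8
top rail_bar 0.73 [162. 361.] n 302 med [ 0.645 -0.119  0.024] z95 0.035 rect [ 649. -120.] [86. 27.] 72.3
top rail_bar 0.66 [126. 359.] n 173 med [ 0.752 -0.119  0.018] z95 0.027 rect [ 755. -121.] [66. 21.] 49.6
top push_stick 0.86 [305. 218.] n 588 med [0.267 0.258 0.027] z95 0.058 
[... 734 characters left out ...]
] z95 0.027 rect [ 758. -123.] [63. 40.] 74.5
scene rail_bar 0.72 [258. 306.] n 427 med [ 0.657 -0.124  0.019] z95 0.035 rect [ 655. -124.] [89. 27.] 73.7
scene push_stick 0.9 [222. 387.] n 673 med [0.647 0.15  0.023] z95 0.058 rect [629. 196.] [ 51. 204.] 1.4
scene push_stick 0.65 [160. 351.] n 470 med [0.279 0.237 0.021] z95 0.058 rect [255. 285.] [ 54. 202.] 11.2
scene escapement_wheel 0.6 [201. 462.] n 274 med [0.621 0.444 0.008] z95 0.015 rect [612. 450.] [73. 89.] 55.8
scene side_panel 0.87 [289. 177.] n 1726 med [ 0.616 -0.457  0.007] z95 0.013 rect [ 606. -454.] [162. 108.] 16.7
scene platen_knob 0.45 [168. 420.] n 165 med [0.405 0.427 0.025] z95 0.034 rect [401. 432.] [47. 45.] 75.3
```

```bash
python3 - <<'E'
import cv2
a=cv2.imread('pics/top0.png')[90:350,120:420]
cv2.imwrite('pics/top_crop.png',cv2.resize(a,None,fx=2.3,fy=2.3,interpolation=cv2.INTER_CUBIC))
E
```

```text
(no output)
```

View pics/top_crop.png

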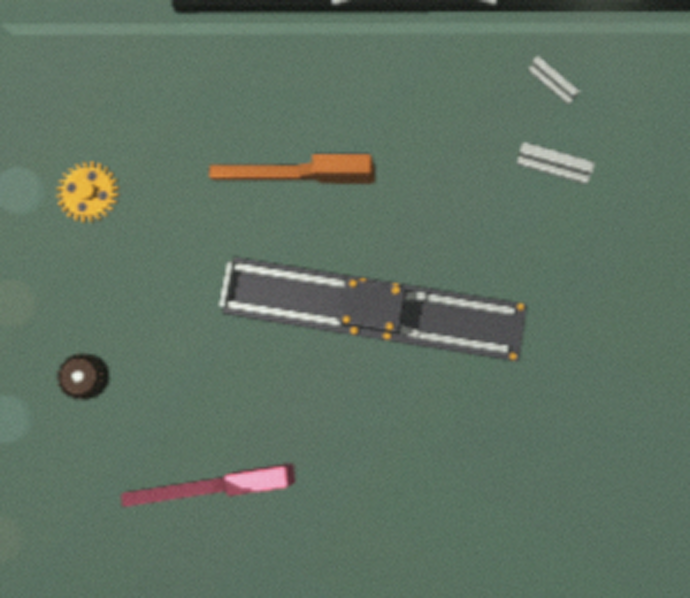

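View pics/scene0.png

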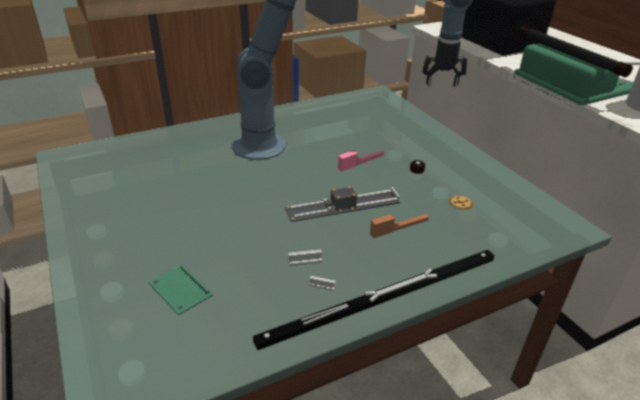

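The top crop shows two push-stick shapes: orange-brown wood at top pixel (161,255) and pink at (305,218). The wooden one is meant, so I take (161,255). There are two rails, at (162,361) measuring about 90x28 and at (126,359) measuring about 66x21. The larger, (162,361), is the one for the job. The gauge's end stop is on the left (+y), so the infeed is at the right end.

```bash
cat >> h.py <<'E'
def yaw_y(s): # angle of tool y in world, deg
    R=Ro.from_rotvec(s['orientation']).as_matrix(); return np.degrees(np.arctan2(R[1,1],R[0,1]))
def delta(target,yaw=None):
    s=r.state(); R=Ro.from_rotvec(s['orientation']).as_matrix()
    print('t',round(s['time_s'],2),'pos',np.round(s['tool_pos'],4),'yawY',round(yaw_y(s),2),'tilt z',np.round(R[:,2],4),'F',np.round(s['force'],1),'w',round(s['gripper_width'],4),'grip',round(s['grip_force'],1))
    if yaw is not None:
        d=(yaw-yaw_y(s)+90)%180-90; print('turn about tool z:',round(-d,2))
        a=np.radians(d); Rz=np.array([[np.cos(a),-np.sin(a),0],[np.sin(a),np.cos(a),0],[0,0,1]])
        print('shift after turn mm',np.round((Rz@R).T@(np.array(target)-s['tool_pos'])*1000,1))
    print('shift now mm',np.round(R.T@(np.array(target)-s['tool_pos'])*1000,1))
def pca(w):
    c=(w.min(0)+w.max(0))[:2]/2; v=np.linalg.svd(w[:,:2]-w[:,:2].mean(0),full_matrices=False)[2][0]
    v=v*np.sign(v[1]) ; n=np.array([v[1],-v[0]])
    p=w[:,:2]@v; q=w[:,:2]@n
    P=np.percentile(p,[1,99]); Q=np.percentile(q,[2,98])
    return np.round(v*P.mean()+n*Q.mean(),4), round(np.degrees(np.arctan2(v[1],v[0])),2), np.round([P[1]-P[0],Q[1]-Q[0]],4), round(np.median(w[:,2]),4)
E
python3 - <<'E'
from h import *
print(np.round(r.camera_info('wrist')['hand_eye'],3), r.camera_info('wrist')['fx'],r.camera_info('top')['fx'])
p,d=r.camera('top')
for k,zs in [('rail_bar',[(.027,.045)]),('push_stick',[(.045,.07),(.01,.03)]),('gauge',[(.043,.065),(.012,.022),(-.01,.09)])]:
    for o in r.trace('top',k)[:2]:
        w,z=world('top',d,np.argwhere(o['pixels']))
        for a,b in zs:
            q=w[(z>0)&(w[:,2]>a)&(w[:,2]<b)]
            if len(q)>10: print(k,np.round(o['location']),(a,b),len(q),*pca(q))
E
```

```text
[[-0.    -0.957 -0.291  0.074]
 [ 1.    -0.     0.    -0.   ]
 [-0.    -0.291  0.957 -0.143]
 [ 0.     0.     0.     1.   ]] 333.9285596761402 413.7976636609952
rail_bar [160. 358.] (0.027, 0.045) 153 [ 0.6502 -0.1198] 74.17 [0.0877 0.0125] 0.0326
push_stick [163. 257.] (0.045, 0.07) 211 [0.6363 0.1355] 88.48 [0.0674 0.021 ] 0.0554
push_stick [163. 257.] (0.01, 0.03) 279 [0.6356 0.2015] 86.18 [0.1837 0.0163] 0.0171
push_stick [304. 220.] (0.045, 0.07) 259 [0.274  0.2262] 98.44 [0.0688 0.0228] 0.0554
push_stick [304. 220.] (0.01, 0.03) 274 [0.2654 0.2896] 98.38 [0.1973 0.0167] 0.0169
gauge [225. 285.] (0.043, 0.065) 526 [0.4715 0.0989] 80.43 [0.0688 0.0503] 0.0538
gauge [225. 285.] (0.012, 0.022) 717 [0.4729 0.1013] 80.53 [0.3457 0.0614] 0.0158
gauge [225. 285.] (-0.01, 0.09) 3389 [0.4717 0.0991] 80.77 [0.3532 0.0682] 0.0104
```

```bash
python3 -m crank '[[1,0,0,0,0,0,10],[1,0,0,0,0,0,10],[1,0,0,0,0,0,10],[1,0,0,0,0,0,10],[1,0,0,0,0,0,10],[1,0,0,0,0,0,10],[1,0,0,0,0,0,10],[1,0,0,0,0,0,10]]' 40; python3 - <<'E'
from h import *
delta([.6502,-.1198,.15],-15.8)
E
```

```text
time_s: 1.9
tool_pos: [0.279, 0.5871, 0.2313]
orientation: [-2.505, -1.896, 0.0]
force: [-0.3, -0.8, -0.5]
gripper_width: 0.0852
grip_force: 0.0
t 1.9 pos [0.279  0.5871 0.2313] yawY -15.74 tilt z [-1.e-04  1.e-04 -1.e+00] F [-0.3 -0.8 -0.5] w 0.0852 grip 0.0
turn about tool z: 0.06
shift after turn mm [-579.1  549.7   81.2]
shift now mm [-579.6  549.2   81.2]
```

```bash
python3 -m crank '[[1,-41.4,39.2,5.8,0,0,0],[1,-41.4,39.2,5.8,0,0,0],[1,-41.4,39.2,5.8,0,0,0],[1,-41.4,39.2,5.8,0,0,0],[1,-41.4,39.2,5.8,0,0,0],[1,-41.4,39.2,5.8,0,0,0],[1,-41.4,39.2,5.8,0,0,0],[1,-41.4,39.2,5.8,0,0,0],[1,-41.4,39.2,5.8,0,0,0],[1,-41.4,39.2,5.8,0,0,0]]' 
python3 -m crank '[[1,-41.4,39.2,5.8,0,0,0],[1,-41.4,39.2,5.8,0,0,0],[1,-41.4,39.2,5.8,0,0,0],[1,-41.4,39.2,5.8,0,0,0],[1,0,0,0,0,0,0],[1,0,0,0,0,0,0]]' 
cat >> h.py <<'E'
def look(k,zs,png=None):
    s=r.state(); p,d=r.camera('wrist')
    if png: cv2.imwrite(f'pics/{png}.png',p[:,:,::-1])
    for o in r.trace('wrist',k)[:2]:
        w,z=world('wrist',d,np.argwhere(o['pixels']),s)
        for a,b in zs:
            q=w[(z>0)&(w[:,2]>a)&(w[:,2]<b)]
            if len(q)>10: print(k,round(o['confidence'],2),np.round(o['location']),(a,b),len(q),*pca(q))
E
python3 - <<'E'
from h import *
look('rail_bar',[(.027,.045),(.005,.02)],'w1')
delta([.6502,-.1198,.15],-15.8)
E
```

```text
time_s: 3.15
tool_pos: [0.5477, 0.0824, 0.1735]
orientation: [-2.499, -1.904, -0.002]
force: [-0.2, 0.2, -0.5]
gripper_width: 0.0859
grip_force: 0.0
time_s: 3.9
tool_pos: [0.6538, -0.1173, 0.1498]
orientation: [-2.499, -1.902, -0.0]
force: [0.1, -0.0, 0.4]
gripper_width: 0.085
grip_force: 0.0
rail_bar 0.97 [158. 434.] (0.005, 0.02) 1044 [ 0.7489 -0.1179] 48.36 [0.0645 0.0066] 0.0087
rail_bar 0.6 [188. 316.] (0.027, 0.045) 1532 [ 0.6494 -0.1218] 73.95 [0.0885 0.0111] 0.0329
rail_bar 0.6 [188. 316.] (0.005, 0.02) 1676 [ 0.6495 -0.1214] 73.89 [0.088  0.0269] 0.0109
t 4.0 pos [ 0.6539 -0.115   0.1499] yawY -15.26 tilt z [-4.0e-04  1.8e-03 -1.0e+00] F [ 0.4 -0.6 -0.1] w 0.0853 grip 0.0
turn about tool z: 0.54
shift after turn mm [-5.6 -2.3 -0.1]
shift now mm [-5.6 -2.3 -0.1]
```

View pics/w1.png

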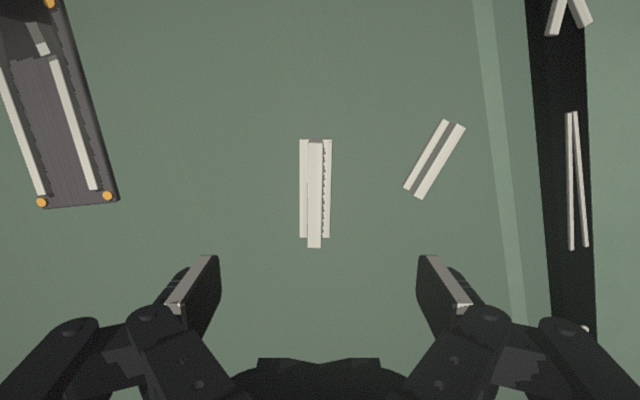

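The larger rail lies base down at wrist pixel (190,316), centred between the fingers. The smaller one is at (158,434).

```bash
python3 -m crank '[[1,0,0,0,0,0,0.6],[1,-4.5,0,40,0,0,0],[1,0,0,40,0,0,0],[1,0,0,20,0,0,0],[1,0,0,0,0,0,0]]'; python3 - <<'E'
from h import *
for i in range(3): delta([.6494,-.1216,.0125],-16)
look('rail_bar',[(.027,.045)])
E
```

```text
time_s: 4.62
tool_pos: [0.6514, -0.1207, 0.0485]
orientation: [-2.506, -1.89, 0.004]
force: [0.1, 0.8, 0.2]
gripper_width: 0.0854
grip_force: 0.0
t 4.62 pos [ 0.6514 -0.1207  0.0485] yawY -15.96 tilt z [-3.4e-03  7.0e-04 -1.0e+00] F [0.1 0.8 0.2] w 0.0854 grip 0.0
turn about tool z: 0.04
shift after turn mm [-1.4 -1.6 36.1]
shift now mm [-1.4 -1.6 36.1]
t 4.62 pos [ 0.6514 -0.1207  0.0485] yawY -15.96 tilt z [-3.4e-03  7.0e-04 -1.0e+00] F [0.1 0.8 0.2] w 0.0854 grip 0.0
turn about tool z: 0.04
shift after turn mm [-1.4 -1.6 36.1]
shift now mm [-1.4 -1.6 36.1]
t 4.62 pos [ 0.6514 -0.1207  0.0485] yawY -15.96 tilt z [-3.4e-03  7.0e-04 -1.0e+00] F [0.1 0.8 0.2] w 0.0854 grip 0.0
turn about tool z: 0.04
shift after turn mm [-1.4 -1.6 36.1]
shift now mm [-1.4 -1.6 36.1]
rail_bar 0.88 [225. 315.] (0.027, 0.045) 3649 [ 0.6492 -0.1215] 73.57 [0.0882 0.0115] 0.0328
```

```bash
python3 -m crank '[[1,-1.4,-1.5,18,0,0,0],[1,0,0,18,0,0,0],[1,0,0,0,0,0,0],[0,0,0,0,0,0,0],[0,0,0,0,0,0,0],[0,0,0,0,0,0,0],[0,0,0,0,0,0,0],[0,0,0,0,0,0,0],[0,0,0,0,0,0,0]]' 50; python3 -m crank '[[0,0,0,-50,0,0,0],[0,0,0,-50,0,0,0],[0,0,0,0,0,0,0]]'; python3 - <<'E'
from h import *
look('rail_bar',[(.08,.15)])
look('gauge',[(.043,.065),(.012,.022),(-.01,.08)])
delta([.6494,-.1216,.1125],-16)
E
```

```text
time_s: 5.85
tool_pos: [0.6511, -0.1229, 0.0145]
orientation: [2.509, 1.89, 0.001]
force: [-1.3, 0.3, 3.2]
gripper_width: 0.0107
grip_force: 52.4
time_s: 6.22
tool_pos: [0.6544, -0.1242, 0.1185]
orientation: [2.504, 1.885, 0.01]
force: [0.6, -1.0, -4.0]
gripper_width: 0.0106
grip_force: 51.7
rail_bar 0.59 [227. 320.] (0.08, 0.15) 8115 [ 0.6547 -0.1228] 73.98 [0.0874 0.026 ] 0.1363
gauge 0.56 [135.  34.] (0.012, 0.022) 3406 [ 0.4659 -0.0082] 69.22 [0.1416 0.0501] 0.0164
gauge 0.56 [135.  34.] (-0.01, 0.08) 13871 [ 0.4699 -0.0119] 66.86 [0.1499 0.0567] 0.0093
t 6.42 pos [ 0.6484 -0.1219  0.1111] yawY -16.01 tilt z [-0.0057  0.0011 -1.    ] F [-0.  -0.1 -4.5] w 0.0107 grip 51.7
turn about tool z: -0.01
shift after turn mm [ 0.6  0.8 -1.4]
shift now mm [ 0.6  0.8 -1.4]
```

```bash
python3 -m crank '[[0,0,0,-30,0,0,-3.2],[0,0,0,0,0,0,-3.3],[0,0,0,0,0,0,0]]'; python3 - <<'E'
from h import *
delta([.4544,-.0046,.14],-9.5)
E
```

```text
time_s: 6.8
tool_pos: [0.6493, -0.1224, 0.1418]
orientation: [-2.396, -2.027, 0.004]
force: [0.1, 0.9, -3.3]
gripper_width: 0.0107
grip_force: 51.7
t 6.8 pos [ 0.6493 -0.1224  0.1418] yawY -9.56 tilt z [-4.1e-03  6.0e-04 -1.0e+00] F [ 0.1  0.9 -3.3] w 0.0107 grip 51.7
turn about tool z: -0.06
shift after turn mm [  84.  -211.7    2.7]
shift now mm [  83.8 -211.7    2.7]
```

```bash
python3 -m crank '[[0,16.8,-42.4,0,0,0,0],[0,16.8,-42.4,0,0,0,0],[0,16.8,-42.4,0,0,0,0],[0,16.8,-42.4,0,0,0,0],[0,16.8,-42.1,0,0,0,0],[0,0,0,0,0,0,0],[0,0,0,0,0,0,0]]'; python3 - <<'E'
from h import *
s=r.state(); delta([.4544,-.0046,.14],-9.5)
look('gauge',[(.043,.065),(.012,.022),(-.01,.08)],'w2')
look('rail_bar',[(.09,.2)])
p,d=r.camera('wrist'); s=r.state()
yy,xx=np.mgrid[0:400,0:640]; w,z=world('wrist',d,np.c_[yy.ravel(),xx.ravel()],s)
np.save('/tmp/w2.npy',w[z>0])
# cross profile: gauge frame guess
a=np.radians(80.5); f=np.array([np.cos(a),np.sin(a)]); n=np.array([-f[1],f[0]]); o=np.array([.4717,.099])
q=w[z>0]; gx=(q[:,:2]-o)@f; gy=(q[:,:2]-o)@n
for lo in range(-160,40,20):
    for za,zb,t in((.013,.02,'curb'),(.0,.06,'all'),(.045,.06,'top')):
        m=(gx>lo/1000)&(gx<lo/1000+.02)&(q[:,2]>za)&(q[:,2]<zb)&(abs(gy)<.05)
        if t=='all': m&=q[:,2]>.005
        if m.sum()>20:
            g=gy[m]*1000; print(lo,t,m.sum(),np.round(np.percentile(g,[1,99]),1), 'inner',np.round([g[g<0].max() if (g<0).any() else 0,g[g>0].min() if (g>0).any() else 0],1))
m=(q[:,2]>.047)&(q[:,2]<.06)&(abs(gy)<.03)&(abs(gx)<.06)
print('tunnel top gx',np.round(np.percentile(gx[m],[1,99])*1000,1), 'z',np.median(q[m,2]))
E
```

```text
time_s: 7.68
tool_pos: [0.4555, -0.005, 0.1434]
orientation: [-2.398, -2.029, 0.001]
force: [0.6, 0.1, -3.9]
gripper_width: 0.0108
grip_force: 51.6
t 7.67 pos [ 0.4555 -0.005   0.1434] yawY -9.54 tilt z [-7.e-04 -3.e-04 -1.e+00] F [ 0.6  0.1 -3.9] w 0.0108 grip 51.6
turn about tool z: -0.04
shift after turn mm [ 0.3 -1.2  3.4]
shift now mm [ 0.3 -1.2  3.4]
gauge 0.72 [ 88. 317.] (0.043, 0.065) 8416 [0.4699 0.0933] 80.65 [0.0608 0.0496] 0.054
gauge 0.72 [ 88. 317.] (0.012, 0.022) 1032 [0.45   0.0352] 60.85 [0.1871 0.0747] 0.0168
gauge 0.72 [ 88. 317.] (-0.01, 0.08) 15797 [0.4596 0.0341] 78.31 [0.186 0.069] 0.0528
rail_bar 0.78 [225. 317.] (0.09, 0.2) 8093 [ 0.4569 -0.004 ] 80.5 [0.0871 0.0259] 0.162
-160 curb 110 [23.3 28. ] inner [ 0.  23.2]
-160 all 383 [-33.8  35.8] inner [-28.9  23.2]
-140 curb 116 [23.4 27.9] inner [ 0.  23.4]
-140 all 408 [-34.   35.6] inner [-28.7  23.4]
-120 curb 122 [23.3 27.7] inner [ 0.  23.3]
-120 all 432 [-33.6  35.7] inner [-28.8  23.3]
-100 curb 182 [-25.1  27.8] inner [-18.6  19.9]
-100 all 705 [-33.7  35.5] inner [-0.6  0.2]
-80 curb 487 [-25.9  27.7] inner [-18.3  19.9]
-80 all 2008 [-33.2  35. ] inner [-0.6  0.2]
-60 curb 29 [-25.3  27.1] inner [-15.6  17.1]
-60 all 2192 [-33.1  35. ] inner [-0.7  0. ]
-40 all 2533 [-32.9  35. ] inner [-0.4  0. ]
-40 top 2088 [-24.4  26.3] inner [-0.4  0.2]
-20 all 2884 [-33.  35.] inner [-0.5  0.1]
-20 top 2615 [-24.5  26.4] inner [-0.5  0.1]
0 all 3176 [-33.   34.8] inner [-0.  0.]
0 top 2881 [-24.5  26.4] inner [-0.  0.]
20 all 970 [-33.6  35.5] inner [-0.   0.6]
20 top 727 [-24.3  26.6] inner [-0.   0.6]
tunnel top gx [-36.2  24.1] z 0.0539468553414373
```

View pics/w2.png

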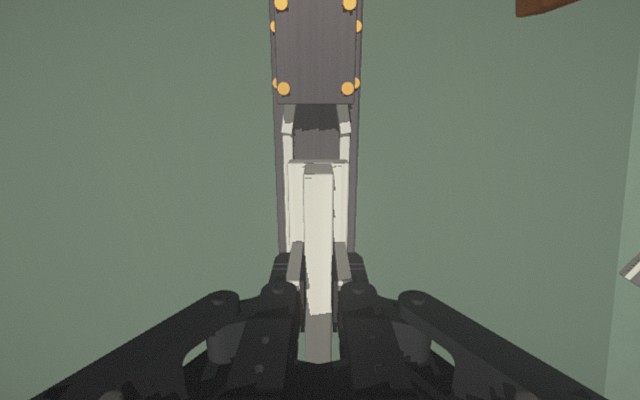

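The rail is held over the infeed, with its rib at column 317 and parallel to the curbs. The gauge centreline is about 3 mm to the left of it, so I shift and lower.

```bash
python3 -m crank '[[0,0,-2.8,30,0,0,0],[0,0,0,30,0,0,0],[0,0,0,30,0,0,0],[0,0,0,20,0,0,0],[0,0,0,6,0,0,0],[0,0,0,0,0,0,0],[0,0,0,0,0,0,0]]'; python3 - <<'E'
from h import *
delta([.4534,-.0046,.0205],-9.5)
look('rail_bar',[(.034,.055)])
E
```

```text
time_s: 8.8
tool_pos: [0.4544, -0.0046, 0.0289]
orientation: [2.398, 2.028, 0.003]
force: [-0.1, 0.1, -3.2]
gripper_width: 0.011
grip_force: 51.6
t 8.8 pos [ 0.4544 -0.0046  0.0289] yawY -9.54 tilt z [ 2.1e-03  3.0e-04 -1.0e+00] F [-0.1  0.1 -3.2] w 0.011 grip 51.6
turn about tool z: -0.04
shift after turn mm [-0.2 -1.   8.4]
shift now mm [-0.2 -1.   8.4]
rail_bar 0.82 [226. 320.] (0.034, 0.055) 5278 [ 0.4544 -0.003 ] 80.44 [0.0872 0.0111] 0.0473
```

```bash
python3 -m crank '[[0,0,-0.8,3,0,0,0],[0,0,0,2.5,0,0,0],[0,0,0,0,0,0,0]]'; python3 -m crank '[[0,0,0,0.5,0,0,0],[0,0,0,0.5,0,0,0],[0,0,0,0,0,0,0]]'; python3 - <<'E'
from h import *
look('rail_bar',[(.034,.055)])
E
```

```text
time_s: 9.28
tool_pos: [0.4524, -0.0044, 0.0225]
orientation: [-2.398, -2.029, 0.0]
force: [-0.4, -0.3, -3.7]
gripper_width: 0.0105
grip_force: 51.7
time_s: 9.65
tool_pos: [0.4524, -0.0044, 0.0224]
orientation: [-2.397, -2.028, 0.0]
force: [-4.0, -0.5, 8.4]
gripper_width: 0.0105
grip_force: 53.3
rail_bar 0.71 [228. 322.] (0.034, 0.055) 5298 [ 0.4525 -0.003 ] 80.6 [0.0874 0.0112] 0.0408
```

```bash
python3 -m crank '[[0.6,0,0,0,0,0,0],[0.6,0,0,0,0,0,0],[0.6,0,0,0,0,0,0],[0.6,0,0,-30,0,0,0],[1,0,0,-50,0,0,0],[1,0,0,-50,0,0,0],[1,0,0,0,0,0,0]]'; python3 - <<'E'
from h import *
look('rail_bar',[(.034,.055)])
# wood stick: handle top center from top cam, yaw ~87
delta([.636,.1355,.15],-3)
E
```

```text
time_s: 10.62
tool_pos: [0.4563, -0.004, 0.1555]
orientation: [2.395, 2.027, 0.015]
force: [-0.1, -0.1, 0.4]
gripper_width: 0.0856
grip_force: 0.0
rail_bar 0.8 [186. 316.] (0.034, 0.055) 1558 [ 0.4522 -0.0036] 80.6 [0.0882 0.011 ] 0.0408
t 10.72 pos [ 0.4526 -0.0042  0.1518] yawY -9.52 tilt z [ 9.e-04  1.e-03 -1.e+00] F [-0.2  0.4  0.1] w 0.0849 grip 0.0
turn about tool z: -6.52
shift after turn mm [149.1 175.9   2.1]
shift now mm [168.1 157.8   2.1]
```

```bash
python3 -m crank '[[1,0,0,-10,0,0,-6.5],[1,37,44,-3,0,0,0],[1,37,44,0,0,0,0],[1,37,44,0,0,0,0],[1,37,44,0,0,0,0],[1,0,0,0,0,0,0],[1,0,0,0,0,0,0]]'; python3 - <<'E'
from h import *
look('push_stick',[(.045,.07),(.01,.025)],'w3')
delta([.636,.1355,.15],-3)
E
```

```text
time_s: 11.6
tool_pos: [0.6342, 0.1329, 0.1617]
orientation: [-2.279, -2.161, 0.009]
force: [-0.3, -0.4, -0.0]
gripper_width: 0.0853
grip_force: 0.0
push_stick 0.62 [140. 317.] (0.045, 0.07) 2625 [0.6372 0.1344] 89.7 [0.0677 0.0228] 0.0557
push_stick 0.62 [140. 317.] (0.01, 0.025) 2458 [0.6379 0.2235] 89.47 [0.1041 0.0153] 0.0169
t 11.7 pos [0.6344 0.1318 0.1632] yawY -3.18 tilt z [-0.003  -0.0015 -1.    ] F [ 0.4  0.1 -0. ] w 0.0852 grip 0.0
turn about tool z: -0.18
shift after turn mm [ 3.8  1.5 13.2]
shift now mm [ 3.8  1.5 13.2]
```

View pics/w3.png

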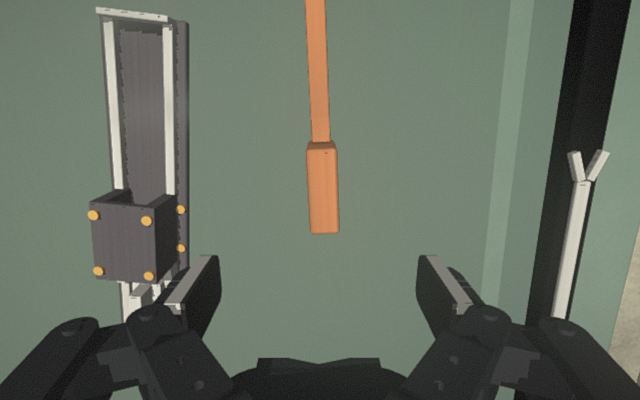

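The wooden orange stick's handle top is at wrist pixel (190,322), nose pointing up (+y), axis 89.6°. It fits the description, so I grasp it.

```bash
python3 -m crank '[[1,2,2.5,40,0,0,-2.7],[1,0,0,40,0,0,0],[1,0,0,18,0,0,0],[1,0,0,0,0,0,0]]' 60; python3 - <<'E'
from h import *
look('push_stick',[(.045,.07),(.01,.025)])
delta([.6372,.1344,.024],-.4)
E
```

```text
time_s: 12.2
tool_pos: [0.637, 0.1348, 0.0655]
orientation: [-2.228, -2.213, 0.004]
force: [-0.3, 0.4, 1.1]
gripper_width: 0.0852
grip_force: 0.0
push_stick 0.79 [185. 317.] (0.045, 0.07) 6001 [0.6371 0.1346] 89.59 [0.0676 0.0227] 0.0557
push_stick 0.79 [185. 317.] (0.01, 0.025) 4276 [0.6378 0.2116] 89.39 [0.0866 0.0155] 0.0169
t 12.3 pos [0.6397 0.1355 0.0681] yawY -0.37 tilt z [ 2.4e-03  5.0e-04 -1.0e+00] F [0.2 0.1 0.5] w 0.0855 grip 0.0
turn about tool z: 0.03
shift after turn mm [-1.2 -2.6 44.1]
shift now mm [-1.2 -2.6 44.1]
```

```bash
python3 -m crank '[[1,0,-1,22,0,0,0],[1,0,0,20,0,0,0],[0,0,0,0,0,0,0],[0,0,0,0,0,0,0],[0,0,0,0,0,0,0],[0,0,0,0,0,0,0],[0,0,0,0,0,0,0],[0,0,0,0,0,0,0]]' 60;python3 -m crank '[[0,0,0,-30,0,0,0],[0,0,0,-50,0,0,0],[0,0,0,-40,0,0,0],[0,0,0,0,0,0,3],[0,0,0,0,0,0,3],[0,0,0,0,0,0,3],[0,0,0,0,0,0,0]]'; python3 - <<'E'
from h import *
a=np.radians(80.5); f=np.array([np.cos(a),np.sin(a)]); t=np.array([.4707,.0992])-.335*f; print(t)
delta([*t,.14],-9.5)
look('push_stick',[(.08,.24)])
E
```

```text
time_s: 13.3
tool_pos: [0.6384, 0.136, 0.0254]
orientation: [2.227, 2.214, 0.002]
force: [1.1, -0.3, 3.8]
gripper_width: 0.0231
grip_force: 59.4
time_s: 14.18
tool_pos: [0.6368, 0.1359, 0.1438]
orientation: [-2.393, -2.034, 0.003]
force: [-0.4, -0.4, -0.9]
gripper_width: 0.0234
grip_force: 59.2
[ 0.41540905 -0.23120568]
t 14.18 pos [0.6368 0.1359 0.1438] yawY -9.28 tilt z [-1.7e-03 -5.0e-04 -1.0e+00] F [-0.4 -0.4 -0.9] w 0.0234 grip 59.2
turn about tool z: 0.22
shift after turn mm [-398.6 -157.7    4.4]
shift now mm [-398.  -159.2    4.4]
push_stick 0.64 [216. 317.] (0.08, 0.24) 17172 [0.6429 0.175 ] 80.88 [0.1396 0.0218] 0.1721
```

```bash
python3 -m crank '[[0,-49.8,-19.8,0,0,0,0.2],[0,-49.8,-19.8,0,0,0,0],[0,-49.8,-19.8,0,0,0,0],[0,-49.8,-19.8,0,0,0,0],[0,-49.8,-19.8,0,0,0,0],[0,-49.8,-19.8,0,0,0,0],[0,-49.8,-19.8,0,0,0,0],[0,-49.8,-19.8,0,0,0,0],[0,0,0,40,0,0,0],[0,0,0,0,0,0,0]]'; cat >> h.py <<'E'
def gview(png=None,stk=(.04,.2)):
    a=np.radians(80.5); f=np.array([np.cos(a),np.sin(a)]); n=np.array([-f[1],f[0]]); o=np.array([.4707,.0992])
    s=r.state(); p,d=r.camera('wrist')
    if png: cv2.imwrite(f'pics/{png}.png',p[:,:,::-1])
    for k in('push_stick','rail_bar'):
        for t in r.trace('wrist',k)[:2]:
            w,z=world('wrist',d,np.argwhere(t['pixels']),s); w=w[z>0]
            if len(w)<20: continue
            gx=(w[:,:2]-o)@f*1000; gy=(w[:,:2]-o)@n*1000
            print(k,round(t['confidence'],2),len(w),'gx',np.round(np.percentile(gx,[.5,99.5]),1))
            for b in np.arange(gx.min()//30*30,gx.max(),30):
                m=(gx>b)&(gx<b+30)
                if k=='rail_bar': m&=w[:,2]>.034
                if m.sum()>20: print('  ',b,'gy',np.round(np.percentile(gy[m],[2,98]),1),'z98',round(np.percentile(w[m,2],98),4))
    g=(np.array(s['tool_pos'][:2])-o); print('tcp g',np.round([g@f*1000,g@n*1000],1)); delta([0,0,0])
E
python3 -c "
from h import *
gview('w4')"
```

```text
time_s: 15.52
tool_pos: [0.4125, -0.2303, 0.1026]
orientation: [-2.396, -2.024, 0.006]
force: [-0.9, 1.1, -1.0]
gripper_width: 0.0233
grip_force: 59.2
push_stick 0.79 17071 gx [-365.6 -224.4]
   -390.0 gy [-8.1 14.6] z98 0.134
   -360.0 gy [-8.  14.2] z98 0.1342
   -330.0 gy [-8.1 14.2] z98 0.1341
   -300.0 gy [-4.3 10.9] z98 0.1097
   -270.0 gy [-4.3 11. ] z98 0.0955
   -240.0 gy [-4.3 10.9] z98 0.0956
tcp g [-334.6    3.1]
t 15.68 pos [ 0.4167 -0.2306  0.1054] yawY -9.43 tilt z [ 1.1e-03 -3.0e-04 -1.0e+00] F [ 0.4 -0.2 -1.5] w 0.0231 grip 59.2
shift now mm [ 159.2 -448.9  104.9]
```

View pics/w4.png

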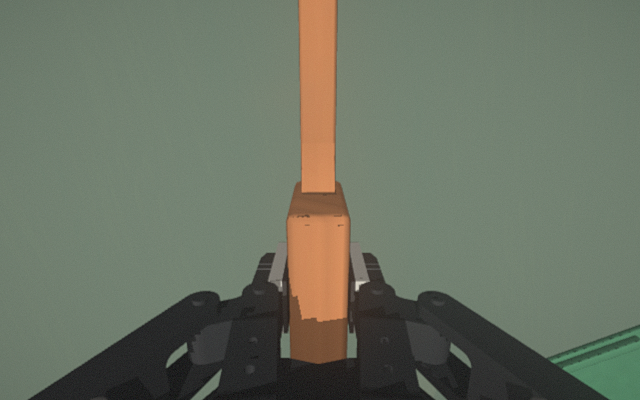

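The stick is gripped squarely (nose at columns 302–337, handle at 288–350), parallel to the feed. I lower it behind the rail.

```bash
python3 -m crank '[[0,0,0,30,0,0,0],[0,0,0,30,0,0,0],[0,0,0,7,0,0,0],[0,0,0,0,0,0,0],[0,0,0,0,0,0,0]]'; cat >> h.py <<'E'
def tview(crop=None):
    a=np.radians(80.5); f=np.array([np.cos(a),np.sin(a)]); n=np.array([-f[1],f[0]]); o=np.array([.4707,.0992])
    S=[]; 
    for i in range(6): p,d=r.camera('top'); S.append(r.state()['tool_pos'])
    S=np.mean(S,0); g=S[:2]-o; print('tcp avg',np.round(S,4),'g',np.round([g@f*1000,g@n*1000],1))
    if crop: cv2.imwrite(f'pics/{crop}.png',cv2.resize(p[180:320,240:420,::-1],None,fx=4,fy=4,interpolation=cv2.INTER_CUBIC))
    for k,lo,hi in(('push_stick',.012,.035),('rail_bar',.034,.06),('gauge',.012,.065)):
        for t in r.trace('top',k)[:3]:
            w,z=world('top',d,np.argwhere(t['pixels']),None); w=w[(z>0)&(w[:,2]>lo)&(w[:,2]<hi)]
            if len(w)<20: continue
            gx=(w[:,:2]-o)@f*1000; gy=(w[:,:2]-o)@n*1000
            print(k,round(t['confidence'],2),np.round(t['location']),len(w),'gx',np.round(np.percentile(gx,[.5,99.5]),1),'gy',np.round(np.percentile(gy,[2,50,98]),1),'ang',pca(w)[1],'z',np.round(np.median(w[:,2]),4))
E
python3 -c "
from h import *
tview('t2')"
```

```text
time_s: 16.3
tool_pos: [0.4171, -0.2313, 0.0389]
orientation: [2.396, 2.028, 0.003]
force: [-0.9, 0.0, -0.6]
gripper_width: 0.0232
grip_force: 59.3
tcp avg [ 0.4164 -0.2311  0.0384] g [-334.7   -1. ]
push_stick 0.89 [236. 373.] 200 gx [-300.2 -171.9] gy [-7.9 -0.9  5.4] ang 80.08 z 0.0295
push_stick 0.67 [303. 218.] 289 gx [ 57.7 249.1] gy [198.6 245.6 267.1] ang 99.4 z 0.017
rail_bar 0.73 [232. 321.] 148 gx [-147.   -62.6] gy [-5.9  0.3  5.8] ang 80.58 z 0.0406
gauge 0.56 [219. 276.] 1362 gx [-173.1  178.6] gy [-28.5   0.4  26.4] ang 80.4 z 0.0202
```

View pics/t2.png

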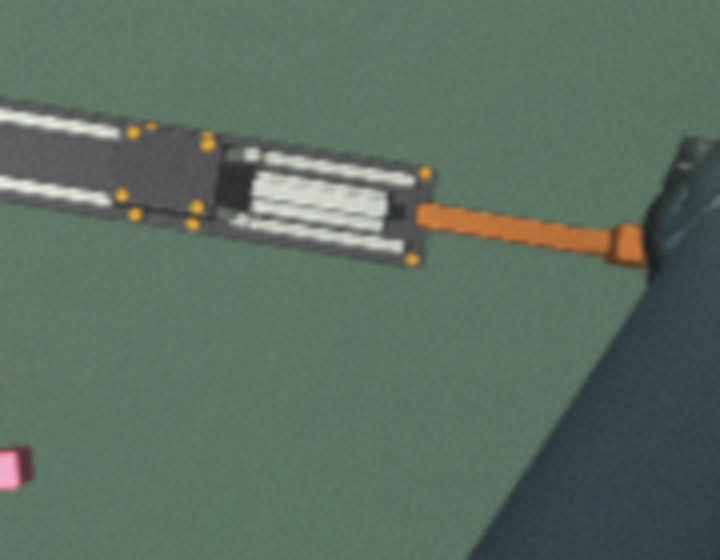

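The nose is in line with the rail (tip at crop (418,216), rail rear end at (388,210)). I start the push.

```bash
python3 -m crank '[[0,5,-1.2,1.5,0,0,0],[0,10,0,0,0,0,0],[0,10,0,0,0,0,0],[0,10,0,0,0,0,0],[0,10,0,0,0,0,0],[0,10,0,0,0,0,0],[0,0,0,0,0,0,0]]'; python3 -c "
from h import *
tview()"
```

```text
time_s: 17.62
tool_pos: [0.4238, -0.1747, 0.0359]
orientation: [-2.395, -2.031, -0.001]
force: [0.1, -0.0, -1.9]
gripper_width: 0.0229
grip_force: 59.3
tcp avg [ 0.4235 -0.176   0.036 ] g [-279.2    1.1]
push_stick 0.94 [305. 218.] 294 gx [ 58.  249.8] gy [198.8 246.  267.7] ang 99.28 z 0.0172
push_stick 0.74 [234. 350.] 257 gx [-255.6 -117. ] gy [-7.1  0.9  8.2] ang 79.29 z 0.0278
rail_bar 0.8 [232. 308.] 136 gx [-111.9  -34.8] gy [-6.1 -0.   5.8] ang 80.39 z 0.0406
gauge 0.59 [221. 273.] 1295 gx [-168.4  178.3] gy [-28.    1.1  27.5] ang 80.49 z 0.0201
```

```bash
python3 -m crank '[[0,8,-0.5,0,0,0,0],[0,8,0,0,0,0,0],[0,8,0,0,0,0,0],[0,8,0,0,0,0,0],[0,8,0,0,0,0,0],[0,8,0,0,0,0,0],[0,8,0,0,0,0,0],[0,0,0,0,0,0,0]]'; python3 -c "
from h import *
tview()"
```

```text
time_s: 19.08
tool_pos: [0.4323, -0.1195, 0.0359]
orientation: [-2.395, -2.031, -0.0]
force: [-0.2, 0.2, -1.0]
gripper_width: 0.0233
grip_force: 59.3
tcp avg [ 0.432  -0.1205  0.0359] g [-223.1    1.9]
push_stick 0.86 [303. 217.] 289 gx [ 57.4 247.5] gy [199.9 245.4 266.5] ang 98.9 z 0.0169
push_stick 0.51 [228. 328.] 257 gx [-180.6  -60. ] gy [-6.7  1.8  9. ] ang 80.48 z 0.0272
rail_bar 0.51 [225. 297.] 40 gx [-57.1 -34.7] gy [-5.3  0.2  6. ] ang 79.0 z 0.0406
gauge 0.74 [222. 275.] 1344 gx [-170.3  178.7] gy [-28.5  -0.4  26.3] ang 80.71 z 0.0203
```

```bash
python3 -m crank '[[0,8,0.8,0,0,0,0],[0,8,0.5,0,0,0,0],[0,8,0,0,0,0,0],[0,8,0,0,0,0,0],[0,8,0,0,0,0,0],[0,8,0,0,0,0,0],[0,8,0,0,0,0,0],[0,0,0,0,0,0,0]]'; python3 -m crank '[[0,8,0,0,0,0,0],[0,8,0,0,0,0,0],[0,8,0,0,0,0,0],[0,8,0,0,0,0,0],[0,8,0,0,0,0,0],[0,6,0,0,0,0,0],[0,5,0,0,0,0,0],[0,0,0,0,0,0,0]]'; python3 -c "
from h import *
tview()"
```

```text
time_s: 20.52
tool_pos: [0.4431, -0.0646, 0.036]
orientation: [-2.396, -2.031, -0.001]
force: [-0.3, 1.1, -0.7]
gripper_width: 0.0232
grip_force: 59.3
time_s: 21.52
tool_pos: [0.4514, -0.0147, 0.036]
orientation: [-2.397, -2.03, -0.001]
force: [-0.5, -0.6, -0.9]
gripper_width: 0.0231
grip_force: 59.4
tcp avg [ 0.4513 -0.0154  0.0361] g [-116.2    0.2]
push_stick 0.75 [302. 217.] 286 gx [ 57.5 246.6] gy [199.5 245.7 268. ] ang 99.28 z 0.0171
rail_bar 0.75 [218. 247.] 153 gx [ 48.9 136. ] gy [-5.6  0.4  6. ] ang 80.73 z 0.0407
gauge 0.65 [222. 265.] 996 gx [-171.5  179.1] gy [-28.1   1.   28.1] ang 79.14 z 0.0503
```

The rail is fully out at gx 49–136. I draw the stick back.

```bash
python3 -m crank '[[0,-10,0,0,0,0,0],[0,-25,0,0,0,0,0],[0,-30,0,0,0,0,0],[0,-30,0,0,0,0,0],[0,-30,0,0,0,0,0],[0,-30,0,0,0,0,0],[0,-30,0,0,0,0,0],[0,-30,0,0,0,0,0],[0,-10,0,0,0,0,0],[0,0,0,-40,0,0,0]]'; python3 -c "
from h import *
delta([.56,-.19,.026],-9.5)
tview()"
```

```text
time_s: 23.22
tool_pos: [0.4107, -0.2373, 0.0742]
orientation: [-2.396, -2.023, 0.007]
force: [0.6, 1.0, -0.3]
gripper_width: 0.0231
grip_force: 59.3
t 23.23 pos [ 0.4107 -0.2373  0.0742] yawY -9.65 tilt z [-0.0076  0.0016 -1.    ] F [ 0.6  1.  -0.3] w 0.0231 grip 59.3
turn about tool z: -0.15
shift after turn mm [ 71.3 139.8  47.1]
shift now mm [ 71.6 139.6  47.1]
tcp avg [ 0.4149 -0.2377  0.0772] g [-341.5   -0.6]
push_stick 0.72 [302. 220.] 283 gx [ 58.5 249.4] gy [198.5 245.3 266.3] ang 99.16 z 0.0171
rail_bar 0.76 [221. 248.] 153 gx [ 49.4 136.1] gy [-5.7  0.4  6.1] ang 80.76 z 0.0405
gauge 0.64 [222. 289.] 1317 gx [-170.9  179.1] gy [-28.2   0.7  27.9] ang 80.45 z 0.0204
```

```bash
python3 -m crank '[[0,0,40,0,0,0,0],[0,0,50,0,0,0,0],[0,20,50,0,0,0,0],[0,30,0,0,0,0,0],[0,0,0,25,0,0,0],[0,0,0,20,0,0,0],[0,0,0,3,0,0,0],[0,0,0,0,0,0,0]]'; python3 -m crank '[[0,0,0,1,0,0,0],[0,0,0,1,0,0,0],[0,0,0,0,0,0,0]]';
```

```text
time_s: 24.68
tool_pos: [0.5598, -0.2124, 0.0279]
orientation: [-2.4, -2.027, 0.001]
force: [0.2, -0.4, -1.2]
gripper_width: 0.0233
grip_force: 59.5
time_s: 25.05
tool_pos: [0.5607, -0.2116, 0.0265]
orientation: [2.398, 2.029, 0.001]
force: [-1.4, 1.2, -1.4]
gripper_width: 0.0233
grip_force: 59.5
```

```bash
python3 -m crank '[[0,0,0,0.7,0,0,0],[0,0,0,0.7,0,0,0],[0,0,0,0,0,0,0]]'
```

```text
time_s: 25.42
tool_pos: [0.5606, -0.2115, 0.0254]
orientation: [-2.398, -2.029, -0.001]
force: [-2.4, 1.1, 5.5]
gripper_width: 0.0229
grip_force: 60.2
```

Contact (+5.5 N), so I release and retreat.

```bash
python3 -m crank '[[0.6,0,0,0,0,0,0],[0.8,0,0,0,0,0,0],[0.8,0,0,0,0,0,0],[0.8,0,0,0,0,0,0],[0.8,0,0,-30,0,0,0],[0.8,0,0,-50,0,0,0],[0.8,0,0,-60,0,0,0],[0.8,-30,0,-60,0,0,0],[0.8,-50,0,0,0,0,0],[0.8,0,0,0,0,0,0]]'; python3 - <<'E'
from h import *
tview()
p,d=r.camera('top'); cv2.imwrite('pics/end.png',cv2.resize(p[90:350,120:520,::-1],None,fx=2,fy=2))
p,d=r.camera('scene'); cv2.imwrite('pics/ends.png',p[:,:,::-1])
E
```

```text
time_s: 26.68
tool_pos: [0.545, -0.295, 0.2225]
orientation: [2.404, 2.015, -0.003]
force: [0.0, -0.5, -0.4]
gripper_width: 0.0683
grip_force: 0.0
tcp avg [ 0.5473 -0.2879  0.22  ] g [-369.2 -139.4]
push_stick 0.74 [302. 217.] 287 gx [ 57.3 249.9] gy [198.4 245.1 267.5] ang 99.1 z 0.0169
push_stick 0.6 [185. 382.] 319 gx [-320.6 -128.1] gy [-148.6 -139.  -129. ] ang 77.63 z 0.0175
rail_bar 0.69 [221. 246.] 147 gx [ 49.  132.6] gy [-5.7  0.5  6.2] ang 80.9 z 0.0404
gauge 0.65 [225. 288.] 1319 gx [-170.5  179.1] gy [-29.3  -0.2  26.2] ang 80.45 z 0.0205
```

View pics/end.png

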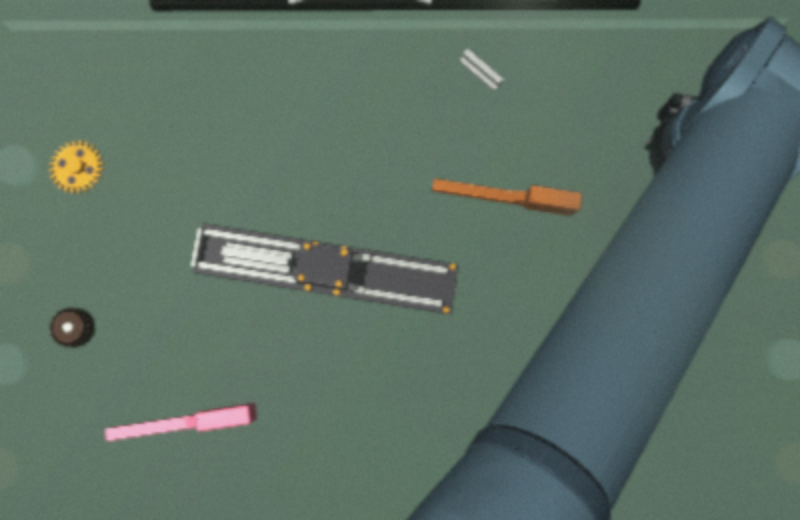

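View pics/ends.png

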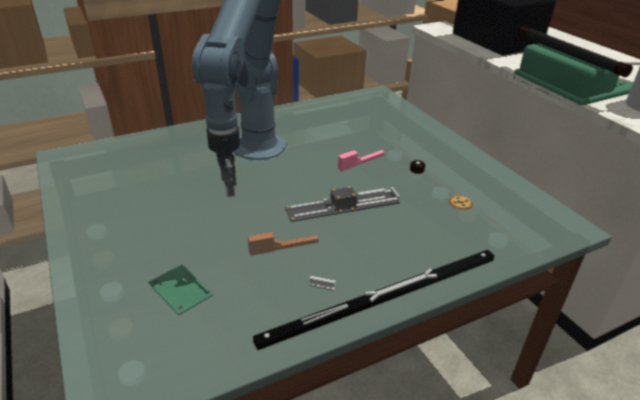

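The rail lies in the outfeed, at end.png (257,255). The wooden stick lies flat and clear of the gauge at (505,195). The wheel, knob and panel have not moved, and the robot is clear of everything.

```bash
python3 -c "
from station import r
print(r.hand_in())"
```

```text
the job is handed in; nothing more can be done
None
```

The larger rail was pushed through the tunnel with the wooden stick and lies in the outfeed trough, the stick is flat on the counter clear of the gauge, the wheel, panel and knob are where they were, and the job was handed in at about 27 s of the 72 s allowed.

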